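# Park the groove scraper and hold the split mould shut

### The arm

A 7-joint arm with a two-finger parallel gripper is mounted at the origin on a cart in front of the work surface, level with it; the furniture and walls round the work are solid. World frame = base frame: x ahead of the robot, y to its left, z up, the work surface at z = 0. Lengths are in m, angles in rad, forces in N, time in s.
With the tool pointing down it reaches from about 0.425 to 0.925 m from the base axis. Payload 6.8 kg.
Tool frame: the origin (TCP) lies at the very end of the fingers, on their centre line; the grasp point (between the pads) lies 19 mm behind it; z points along the fingers, y is the line along which they close (so a half turn about z gives the same grasp; the last joint's range is limited). The gripper opens to 85 mm and grips with 20 to 120 N. Pads are 22 mm wide; open, the fingers measure 114 mm over their backs; the gripper's body (76 mm by 85 mm) begins 54 mm behind the grasp point. The pads swing forward as they close: fully open they stand 13 mm farther back than shut.
Start: joints at [1.117, 0.477, 0.022, 1.555, -0.011, 1.109, -0.083], TCP at [0.229, -0.635, 0.231] pointing down, gripper open.
Joint ranges: [-2.96, 2.96], [-0.34, 2.1], [-1.41, 1.46], [0.24, 2.44], [-1.37, 4.51], [0.17, 1.92], [-2.96, 2.96]. Speed limits (rad/s): [2.39, 2.39, 3.14, 3.14, 3.14, 3.14, 3.14].

### API

Orientations are given as a unit quaternion [w, x, y, z].
In Python, from station import bot gives the robot as it stands.
- The arm moves only by the tool apply_moves, never from a script. Its argument "deltas" is a list of rows, each a list of 3 entries, a list of its own where there are three numbers: the closure, from 0 (fully open) to 1 (shut), then the shift along the tool's x, y, z in units of 0.2 m (1.0 is 0.2 m), then the turn about the tool's z in units of 2 pi rad (1.0 is 2 pi rad). A call has 1 to 12 rows; each row is the pose to reach, as a shift and turn from the pose commanded when the call began, along the tool's axes at that moment, turning the shorter way round; what a row does not reach only later rows make up. A row lasts 1/10 s, in which the tool goes at most 50 mm and 8.59 degrees, less where a joint would pass 70% of its speed; a pose out of reach is approached as far as the arm can. A call with a number of a shift or a turn outside -1 to 1 is refused whole. A call with a gripper value outside its range is refused whole. The fingers move at their own pace and stop on an object; "squeeze" is the grip in N (left out, the last holds). Time passes only in rows, so rows that repeat a pose let the fingers close. It gives the time, the measured TCP pose, the force, the opening and the grip force at its end, in the units of the state.
- bot.get_obs(): the state, without advancing time (a new reading comes with each control period).
- bot.read_camera(name): name is "scene" or "top"; returns a dict with "color" (400x640x3 uint8, red, green, blue), "intrinsics" (3x3 intrinsics, pixels), "pose" (4x4, takes a point from camera to world coordinates). Camera axes: x right, y down, z forward; pixel columns grow to the right and rows downward; lengths in m; the calibration is good to about 2 mm. A picture is of the moment at which its call begins. There is no depth.
- bot.hand_in(): hands the job in; it is judged then, once.
Trained networks look in a picture, given as the dict that the camera call returned (one of the last four; its "shot" number tells which), for a name from the list of things; names that differ only in an ending like _2 or _b are one class to them, and where a whole thing is asked for, a point or a joint stands for the part that bears it (a point fixed in the world has none). Each returns a list of dicts, best first, with "confidence" (0 to 1); they miss things now and then, are a little off and sometimes report something else, mostly with a low value. They report only what shows in the picture. A call takes as long as a camera call. They do not tell look-alikes from the thing itself.
- bot.look_for(picture, target): "point" ([x, y, z] in m, in world coordinates, good to about 4 mm: the middle of the surface that is visible of it).
The state is a dict: "t": time; "q": joint angles; "joint_vel": joint speeds; "joint_torque": joint torques, N m; "eef_pos": TCP position; "tool_rot": TCP orientation; "contact_force": force on the tool from outside, world axes, zero at the start; "torque": the same for the moment, N m; "gripper_width": opening from 0.0 (shut) to 1.0 (fully open); "grasp_force": force on a finger pad.
Only numpy, scipy, OpenCV 4.12 (cv2) and the standard library are available. Lean on these libraries where they do the work, as an engineer would, in place of code of your own. Each camera call takes 0.05 s, during which the arm holds its last target. There are 200 camera calls.

### The job

Get the split casting mould ready: take the flat scraper out of the groove of the lower mould half and slide its blade fully home, upright, into the slot of the holder block, and let go of it. Then pick up the loose upper half, set it over the two dowels of the lower half (either way round) and press it down against the spring pins until the two faces meet. Finish while still holding it pressed shut, since the pins lift it again if it is let go; leave the glassware and the wash bottle where they stand.

Things in the scene. Friction and masses are not known exactly. Their poses are not given: they have to be found in the camera images.
- mould_lower: The lower mould half, fixed to the counter: aluminium block 100 (x) x 60 (y) x 40 mm high on a dark base plate 140 x 76 x 8 mm; origin under its centre. Its top is the parting face, with a groove 64 long (x) x 7 wide x 25 mm deep in the middle, where the scraper stands at the start, and a round cavity on either side of the groove.
- lower_face (a point): Centre of the lower half's parting (top) face, 48 mm above the counter; z up, x along the long side and the groove. Two upright steel dowels stand on the face at x = -41 and +41 mm, y = 0: 8 mm in diameter, 18 mm tall, the upper 6 mm tapered to 3 mm across.
- lift_pins (a joint): The four spring pins in the lower half (8 mm across, at x = +-26, y = +-19 mm of lower_face, moving together): 0 = standing 5 mm proud of the parting face, 0.005 m = pressed flush. They push up with 6 N at 0 and 12 N when flush, so they carry the upper half's weight without yielding.
- upper_face (a point): Centre of the underside (parting face) of the loose upper mould half; z up, x along its long side. It is an aluminium block 100 (x) x 60 (y) x 26 high, about 0.35 kg, standing on the counter face down, with two 10 mm bores right through at x = -41 and +41 mm (y = 0). Shut, this point coincides with lower_face. The four dark discs on its top are only screw heads.
- upper_grip (a point): Point to grip on the upper half, 50 mm above its underside: in the rib on top of it, 50 long (x) x 16 thick (y), rising from 26 to 66 mm above the underside.
- scraper_grip (a point): Centre of the flat scraper's dark bar handle: 46 long (x) x 16 thick (y) x 38 mm high. Below the handle a steel blade, 60 long (x) x 4 mm thick, reaches 22 mm down; its lower edge is 41 mm below this point. 0.09 kg, z up. At the start it stands upright in the lower half's groove, the handle's underside resting on the parting face.
- holder_slot (a point): Centre of the slot's mouth in the top face of the grey holder block (90 (x) x 44 (y), top 36 mm above the counter, fixed); z up. The slot runs along x, 66 long x 7 wide x 25 deep. With the scraper fully home its handle rests on this face, so that scraper_grip is 19 mm above this point.
- beaker: Small glass beaker, 56 mm wide, 70 mm tall, bystander; origin at its foot.
- flask: Volumetric flask with green stopper, 62 mm wide, 172 mm tall, bystander; origin at its foot.
- wash_bottle: White wash bottle with blue cap, 67 x 109 x 199 mm, bystander; origin at its foot.
Things that resemble listed ones, but are neither listed nor needed, are in the scene too. What is shaped like the part that bears upper_face but green is not meant.

How it is judged:
On the way, in this order (a step that is already met when the one before it is completed fails the run):
1. the scraper stands fully home in the holder's slot, let go (horizontal distance between scraper_grip and holder_slot below 0.008 m and z of scraper_grip in the frame of holder_slot between 0.015 and 0.022 m and angle between scraper_grip's own z axis and vertical below 0.12 rad and angle between the x axis of scraper_grip and the x axis of holder_slot, either way round below 0.12 rad and contact force between the fingers and scraper below 0.1 N), for 0.2 s.
2. the upper half is threaded on both dowels (horizontal distance between upper_face and lower_face below 0.003 m and z of upper_face in the frame of lower_face below 0.01 m and angle between the x axis of upper_face and the x axis of lower_face, either way round below 0.06 rad), for 0.1 s.
At the end, for the whole second after the job is handed in: Scraper still home in the holder (within 8 mm of the slot centre, 3 mm in height, tilt under 0.12 rad). Upper half on the dowels within 2.5 mm and 0.06 rad, tilt under 0.03 rad, faces within 1.5 mm, pins pressed 3.5 mm or more, at rest, fingers bearing on it with over 3 N (horizontal distance between scraper_grip and holder_slot below 0.008 m and z of scraper_grip in the frame of holder_slot between 0.015 and 0.022 m and angle between scraper_grip's own z axis and vertical below 0.12 rad and horizontal distance between upper_face and lower_face below 0.0025 m and z of upper_face in the frame of lower_face below 0.0015 m and angle between the x axis of upper_face and the x axis of lower_face, either way round below 0.06 rad and angle between upper_face's own z axis and vertical below 0.03 rad and value of joint lift_pins above 0.0035 m and contact force between the fingers and mould_upper above 3 N and linear speed of mould_upper below 0.01 m/s); the arm keeps its last pose, push and grip.
It fails at once if the beaker, flask or wash bottle is pushed more than 30 mm or tipped over (distance of any of beaker, flask, wash_bottle from where it was at the start of the episode above 0.03 m or angle between any of beaker, flask, wash_bottle's own z axis and vertical above 0.5 rad).
It also fails if it takes over 51 s, if anything falls off the work surface, if the arm or the gripper's body presses on something with over 40 N, if the wrist force passes 120 N, or if a joint passes its speed limit or range.

## Working session

There is one attempt and no reset: what is moved stays moved. The work goes in short steps, Python scripts to look and compute and a tool call to move; the robot and the scene stay as the last step left them, time stands still between calls to the robot, and variables do not carry over. Pictures are saved under pics/ and viewed, at most 10 in all, crops included, and the job is handed in when it is done.

Besides the shell and the picture viewer there is one more tool, called after "Request:" as name(argument=value, ...) on one line, values as JSON. apply_moves: Moves the arm, as the interface text tells. Its arguments: {"type":"object","properties":{"deltas":{"type":"array","items":{"type":"array"}},"squeeze":{"type":"number"}},"required":["deltas"]}

```bash
mkdir -p pics; python3 - <<'E'
from station import bot
import cv2,numpy as np
o=bot.get_obs(); print({k:np.round(o[k],3).tolist() for k in o})
for n in("scene","top"):
    p=bot.read_camera(n); cv2.imwrite(f"pics/{n}0.png",p["color"][:,:,::-1]); np.savez(f"{n}0.npz",**p)
    print(n,np.round(p["intrinsics"],1).tolist(),np.round(p["pose"],4).tolist())
    for t in("mould_lower","upper_face","upper_grip","scraper_grip","holder_slot","lower_face","beaker","flask","wash_bottle"):
        try: print(t,[(np.round(d["point"],3).tolist(),round(d["confidence"],2)) for d in bot.look_for(p,t)])
        except Exception as e: print(t,e)
E
```

```text
{'t': 0.0, 'q': [1.117, 0.478, 0.022, 1.556, -0.012, 1.109, -0.083], 'joint_vel': [0.0, 0.002, 0.0, 0.0, -0.001, -0.001, -0.0], 'joint_torque': [-0.0, -59.646, 1.608, -28.12, 0.012, 0.009, 0.0], 'eef_pos': [0.229, -0.634, 0.23], 'tool_rot': [-0.001, 0.985, 0.172, -0.0], 'contact_force': [0.577, -0.439, 0.128], 'torque': [0.005, -0.01, -0.022], 'grasp_force': 0.0, 'gripper_width': 0.999}
scene [[398.7, 0.0, 316.6], [0.0, 398.7, 197.7], [0.0, 0.0, 1.0]] [[-0.7115, -0.3677, 0.5988, 0.0906], [-0.7026, 0.3611, -0.6131, 0.3623], [0.0092, -0.857, -0.5152, 0.5177], [0.0, 0.0, 0.0, 1.0]]
mould_lower [([0.44, -0.136, 0.026], 0.57), ([0.536, -0.426, 0.027], 0.48)]
upper_face [([0.533, -0.42, 0.023], 0.85), ([0.51, -0.29, 0.025], 0.57)]
upper_grip [([0.538, -0.426, 0.029], 0.76), ([0.508, -0.291, 0.028], 0.61), ([0.442, -0.138, 0.026], 0.5)]
scraper_grip [([0.459, -0.153, 0.072], 0.95), ([0.535, -0.423, 0.024], 0.58)]
holder_slot [([0.481, 0.028, 0.032], 0.87)]
lower_face [([0.443, -0.136, 0.031], 0.8), ([0.684, -0.258, 0.05], 0.33)]
beaker [([0.684, -0.258, 0.052], 0.84)]
flask [([0.673, -0.172, 0.055], 0.87)]
wash_bottle [([0.682, -0.072, 0.096], 0.79), ([0.436, -0.137, 0.026], 0.57)]
top [[414.4, 0.0, 318.8], [0.0, 414.4, 205.6], [0.0, 0.0, 1.0]] [[-0.0263, -0.9794, 0.2003, 0.3814], [-0.9997, 0.0258, -0.0052, -0.1928], [-0.0001, -0.2004, -0.9797, 1.1035], [0.0, 0.0, 0.0, 1.0]]
mould_lower [([0.459, -0.159, 0.047], 0.7)]
upper_face [([0.511, -0.305, 0.023], 0.95), ([0.546, -0.421, 0.026], 0.78)]
upper_grip [([0.549, -0.42, 0.024], 0.79), ([0.456, -0.16, 0.09], 0.59), ([0.518, -0.302, 0.024], 0.57)]
scraper_grip [([0.459, -0.159, 0.085], 0.42)]
holder_slot [([0.492, 0.02, 0.036], 0.8)]
lower_face [([0.455, -0.166, 0.049], 0.81)]
beaker [([0.696, -0.269, 0.026], 0.88)]
flask [([0.678, -0.177, 0.053], 0.62)]
wash_bottle [([0.688, -0.094, 0.138], 0.97)]
```

View pics/scene0.png

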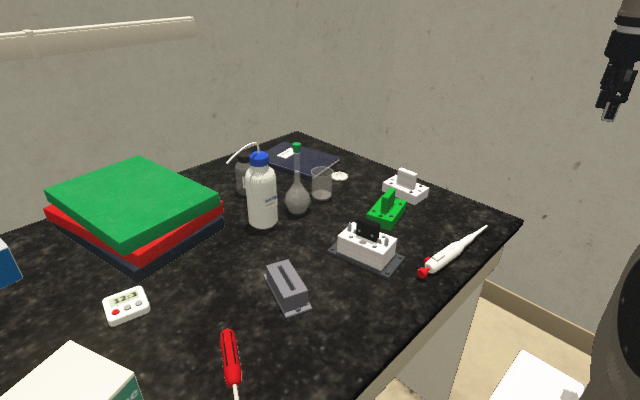

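```bash
python3 - <<'E'
import cv2
i=cv2.imread("pics/top0.png"); c=i[90:290,190:470]; cv2.imwrite("pics/top0z.png",cv2.resize(c,None,fx=2.85,fy=2.85,interpolation=cv2.INTER_CUBIC)[:600,:800])
E
```

```text
(no output)
```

View pics/top0.png

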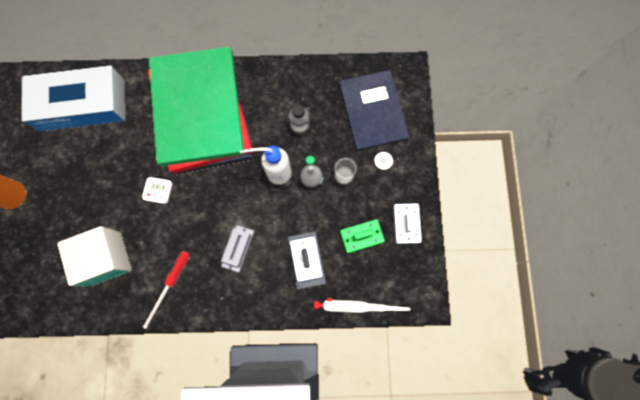

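View zoom.

The scene view shows lower half with scraper at about (367,245), holder (288,287), green look-alike (386,208), silver upper half (405,187), with bystanders behind. The top view shows the same: scraper (306,258), holder (237,248), silver upper (407,223), green (362,236).

View pics/top0z.png

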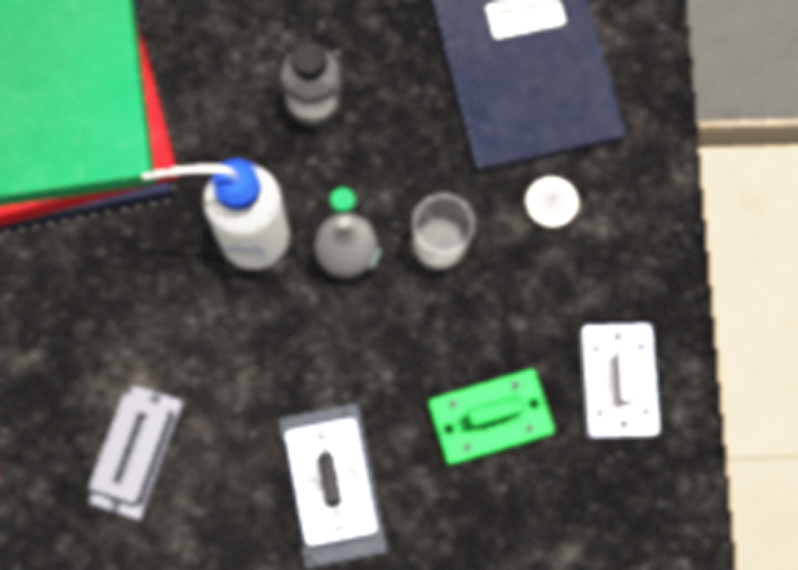

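```bash
cat > h.py <<'E'
import cv2,numpy as np
def ray(p,uv,z):
    K,T=p["intrinsics"],p["pose"]; uv=np.atleast_2d(np.array(uv,float))
    d=np.c_[uv,np.ones(len(uv))]@np.linalg.inv(K).T@T[:3,:3].T; o=T[:3,3]
    return (o+d*((z-o[2])/d[:,2])[:,None])[:,:2]
def proj(p,X):
    K,T=p["intrinsics"],p["pose"]; c=(np.atleast_2d(X)-T[:3,3])@T[:3,:3]@K.T
    return c[:,:2]/c[:,2:]
def rect(p,roi,cond,z):
    x0,y0,x1,y1=roi; m=np.zeros(p["color"].shape[:2],np.uint8)
    m[y0:y1,x0:x1]=cond(p["color"][y0:y1,x0:x1].astype(int))
    n,l,s,c=cv2.connectedComponentsWithStats(m); k=1+np.argmax(s[1:,4])
    u=np.argwhere(l==k)[:,::-1]
    h=cv2.convexHull(u.astype(np.int32))[:,0]
    w=ray(p,h,z)
    r=cv2.minAreaRect((w*1000).astype(np.float32)); return s[k],r,ray(p,[c[k]],z)[0]
E
python3 - <<'E'
from h import *
p=np.load("top0.npz"); s=np.load("scene0.npz")
br=lambda c:(c.min(2)>150)
print("upper",rect(p,(385,195,430,250),br,.026))
print("lower",rect(p,(285,228,335,290),br,.048))
gr=lambda c:(c.min(2)>95)
print("holder",rect(p,(215,220,260,275),gr,.036))
dk=lambda c:(c.max(2)<70)
print("scr",rect(p,(297,240,314,276),dk,.086))
for n,(x,y) in {"up":(407,223),"low":(296,250),"hold":(228,255),"plate":(300,282)}.items(): print(n,p["color"][y,x])
E
```

```text
upper (array([ 394,  203,   28,   41, 1021], dtype=int32), ((549.3709716796875, -430.0130615234375), (106.44415283203125, 67.61307525634766), 0.041872043162584305), array([ 0.54869341, -0.43010591]))
lower (array([ 289,  236,   34,   46, 1056], dtype=int32), ((462.0235290527344, -161.85276794433594), (108.51087951660156, 68.05303955078125), 10.146601676940918), array([ 0.46128304, -0.16220968]))
holder (array([ 221,  221,   34,   52, 1019], dtype=int32), ((499.41845703125, 15.81637191772461), (59.430213928222656, 126.38958740234375), 70.00870513916016), array([0.49566049, 0.01655658]))Traceback (most recent call last):
  File "<stdin>", line 9, in <module>
  File "h.py", line 12, in rect
    n,l,s,c=cv2.connectedComponentsWithStats(m); k=1+np.argmax(s[1:,4])
                                                     ~~~~~~~~~^^^^^^^^^
    return _wrapfunc(a, 'argmax', axis=axis, out=out, **kwds)
    return bound(*args, **kwds)
ValueError: attempt to get argmax of an empty sequence
```

The zoom shows the holder with its slot centred near crop (130,447), scraper handle (329,478) on the lower half, and silver upper half (620,380) with a rib; green one is the decoy. Next: model-based silhouette fits in both cameras.

```bash
cat >> h.py <<'E'
from scipy.optimize import minimize
def box(lx,ly,z0,z1,cx=0,cy=0): return np.array([[cx+sx*lx/2,cy+sy*ly/2,z] for sx in(-1,1) for sy in(-1,1) for z in(z0,z1)])
def render(p,parts,q,roi,S=8):
    x0,y0,x1,y1=roi; m=np.zeros(((y1-y0)*S,(x1-x0)*S),np.uint8); c,s=np.cos(q[2]),np.sin(q[2])
    for V in parts:
        W=np.c_[V[:,:2]@np.array([[c,s],[-s,c]])+q[:2],V[:,2]]
        u=(proj(p,W)-[x0-.5,y0-.5])*S
        cv2.fillConvexPoly(m,cv2.convexHull((u*16).astype(np.int32)),1,shift=4)
    return m.reshape(y1-y0,S,x1-x0,S).mean((1,3))
def fit(ps,parts,q0,alphas,rois):
    # q in mm, mm, 1/100 rad
    f=lambda v:sum(((render(p,parts,[v[0]/1e3,v[1]/1e3,v[2]/1e2],r)-a)**2).sum() for p,a,r in zip(ps,alphas,rois))
    v0=[q0[0]*1e3,q0[1]*1e3,q0[2]*1e2]
    r=minimize(f,v0,method="Nelder-Mead",options=dict(initial_simplex=np.array(v0)+np.array([[0,0,0],[8,0,0],[0,8,0],[0,0,10]]),xatol=.05,fatol=.01))
    return r.x[:2].round(1),(r.x[2]/100).round(3),round(r.fun,1)
def alpha(p,roi,lo,hi,inv=False):
    x0,y0,x1,y1=roi; a=np.clip((p["color"][y0:y1,x0:x1].min(2)-float(lo))/(hi-lo),0,1); return 1-a if inv else a
E
cat > m.py <<'E'
from h import *
p=np.load("top0.npz"); s=np.load("scene0.npz")
p={k:p[k] for k in p}; s={k:s[k] for k in s}
U=[box(.1,.06,0,.026),box(.05,.016,.026,.066)]
def both(n,parts,q0,rt,rs,lt,ls,inv=False):
    at=alpha(p,rt,*lt,inv); as_=alpha(s,rs,*ls,inv)
    print(n,"top",fit([p],parts,q0,[at],[rt]),"scene",fit([s],parts,q0,[as_],[rs]))
both("upper",U,(.549,-.43,1.57),(385,195,430,250),(378,162,435,207),(60,200),(60,140))
both("holderslot",[box(.066,.007,.036,.0361)],(.495,.017,-.35),(228,231,246,267),(278,262,300,292),(60,130),(60,100),True)
both("scr",[box(.046,.016,.048,.086)],(.46,-.16,1.74),(296,240,315,276),(352,217,383,243),(70,180),(50,120),True)
L=[box(.1,.06,.008,.048)]
both("lower",L,(.46,-.16,1.74),(283,228,335,293),(330,215,405,275),(110,180),(110,150))
for im,v,u in((p,246,range(215,262,2)),(p,257,range(285,330,2)),(s,190,range(376,432,3)),(s,285,range(262,312,2)),(s,232,range(345,395,2))):
    print(v,[(int(im["color"][v,x].min())) for x in u])
E
python3 m.py
python3 -c "
import cv2
i=cv2.imread('pics/scene0.png'); cv2.imwrite('pics/s0z.png',cv2.resize(i[150:325,250:450],None,fx=3.4,fy=3.4,interpolation=cv2.INTER_CUBIC))"
```

```text
upper top (array([ 551. , -432.2]), np.float64(0.01), np.float64(45.1)) scene (array([ 561.4, -460.3]), np.float64(1.221), np.float64(590.8))
holderslot top (array([501.4,  20.8]), np.float64(-0.348), np.float64(83.1)) scene (array([496.,  22.]), np.float64(-0.351), np.float64(83.3))
scr top (array([ 474.4, -139.6]), np.float64(1.382), np.float64(71.6)) scene (array([ 465. , -168.2]), np.float64(0.81), np.float64(96.3))
lower top (array([ 461.6, -160.3]), np.float64(3.332), np.float64(251.6)) scene (array([ 463.7, -162.1]), np.float64(0.173), np.float64(454.2))
246 [52, 53, 62, 64, 67, 100, 202, 223, 224, 191, 119, 185, 223, 226, 215, 130, 133, 89, 66, 60, 58, 59, 59, 59]
257 [43, 40, 38, 67, 252, 255, 255, 247, 216, 105, 100, 124, 255, 255, 255, 252, 255, 166, 69, 47, 44, 45, 50]
190 [40, 46, 126, 135, 35, 35, 35, 132, 164, 239, 248, 243, 238, 248, 179, 226, 230, 131, 53]
285 [64, 67, 57, 65, 76, 64, 66, 71, 157, 156, 158, 157, 156, 95, 66, 71, 144, 155, 157, 158, 155, 149, 52, 48, 51]
232 [250, 251, 246, 243, 145, 84, 25, 47, 28, 23, 27, 26, 30, 27, 27, 26, 24, 135, 113, 35, 41, 34, 39, 42, 45]
```

View pics/s0z.png

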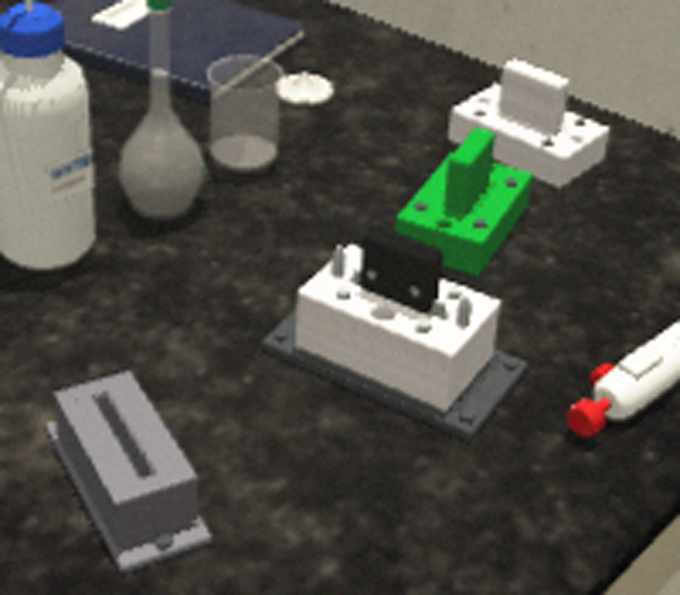

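The zoomed scene view shows the holder slot (crop ~ (125,435)), lower half with two dowels at (340,262) and (463,310), and scraper handle (400,270); upper half top right at (530,120). Refit with proper yaw seeds.

```bash
sed -i 's/-a)\*\*2).sum()/-a)**2)[~np.isnan(a)].sum()/' h.py; cat > m2.py <<'E'
from h import *
p=np.load("top0.npz"); s=np.load("scene0.npz")
p={k:p[k] for k in p}; s={k:s[k] for k in s}
U=[box(.1,.06,0,.026),box(.05,.016,.026,.066)]
def one(n,im,parts,q0,r,l,inv=False,mask=None):
    a=alpha(im,r,*l,inv)
    if mask is not None:
        yy,xx=np.mgrid[r[1]:r[3],r[0]:r[2]]; a[mask(xx,yy)]=np.nan
    print(n,fit([im],parts,q0,[a],[r]))
one("upper top",p,U,(.549,-.43,0),(385,195,430,250),(60,200))
wall=lambda x,y:y<169+(x-415)*.583+3
one("upper scene",s,U,(.549,-.43,0),(374,160,435,209),(60,140),mask=lambda x,y:wall(x,y)&(x>416))
# rib hides only inside/top; slot
def sl(im,q0,r,l): one("slot",im,[box(.066,.007,.036,.0361)],q0,r,l,True,lambda x,y:cv2.distanceTransform((1-(render(im,[box(.066,.007,.036,.0361)],q0,r,2)>.02)).astype(np.uint8),cv2.DIST_L2,3)>3.0)
sl(p,(.498,.018,-.348),(215,222,262,276),(120,215))
sl(s,(.496,.022,-.35),(262,250,312,300),(75,150))
L=[box(.1,.06,.008,.048)]
one("lower top",p,L,(.46,-.16,.177),(283,228,335,293),(110,220))
one("lower scene",s,L,(.46,-.16,.177),(330,215,405,275),(60,140),mask=lambda x,y:(x>352)&(x<383)&(y<245))
H=[box(.046,.016,.048,.086)]
one("scr scene",s,H,(.46,-.16,.177),(354,217,381,246),(40,120),True,lambda x,y:((x>375)&(y>236)))
one("scr top",p,H,(.46,-.16,.177),(297,242,314,274),(110,230),True)
E
python3 m2.py
```

```text
upper top (array([ 551.4, -432.4]), np.float64(0.004), np.float64(45.0))
upper scene (array([ 552.2, -434.1]), np.float64(-0.046), np.float64(295.8))
slot (array([497.6,  20.8]), np.float64(-0.347), np.float64(2.9))
slot (array([497.8,  21.4]), np.float64(-0.349), np.float64(4.5))
lower top (array([ 461.5, -161.5]), np.float64(0.159), np.float64(208.0))
lower scene (array([ 463.2, -161.5]), np.float64(0.171), np.float64(53.6))
scr scene (array([ 465. , -165.2]), np.float64(0.277), np.float64(59.3))
scr top (array([ 461., -160.]), np.float64(0.217), np.float64(20.0))
```

```bash
cat > go.py <<'E'
import sys,numpy as np
from scipy.spatial.transform import Rotation as R
from station import bot
def main(*ts):
    o=bot.get_obs(); w,x,y,z=o["tool_rot"]; r=R.from_quat([x,y,z,w]); M=r.as_matrix(); P=np.array(o["eef_pos"])
    phi=np.arctan2(M[1,0],M[0,0])
    print("t",round(o["t"],2),"P",P.round(4),"phi",phi.round(4),"tilt",np.arccos(-M[2,2]).round(4),"F",np.round(o["contact_force"],1),"w",round(o["gripper_width"],3),"g",round(o["grasp_force"],1),"q7",round(o["q"][6],2))
    for t in ts:
        d=M.T@(np.array(t[:3])-P)/.2; print(t,"->",d.round(4),"turn",round(((phi-t[3]+np.pi/2)%np.pi-np.pi/2)/(2*np.pi),4))
if __name__=="__main__": main(*[tuple(map(float,a.split(","))) for a in sys.argv[1:]])
E
python3 go.py .4625,-.1615,.2,.168 .4625,-.1615,.13,.168 .4625,-.1615,.058,.168
```

```text
t 1.0 P [ 0.2288 -0.635   0.2313] phi 0.3457 tilt 0.0 F [ 0.  -0.6  0.7] w 1.003 g 0.0 q7 -0.08
(0.4625, -0.1615, 0.2, 0.168) -> [ 1.9018 -1.8316  0.1565] turn 0.0283
(0.4625, -0.1615, 0.13, 0.168) -> [ 1.9018 -1.8316  0.5065] turn 0.0283
(0.4625, -0.1615, 0.058, 0.168) -> [ 1.9018 -1.8316  0.8665] turn 0.0283
```

Request:
apply_moves(deltas=[[0, [0.2, -0.19, 0], 0.02], [0, [0.4, -0.38, 0], 0.028], [0, [0.6, -0.57, 0], 0.028], [0, [0.8, -0.77, 0], 0.028], [0, [0.95, -0.915, 0], 0.028], [0, [0.95, -0.915, 0], 0.028], [0, [0.95, -0.915, 0], 0.028]])

```text
t: 1.7
eef_pos: [0.3472, -0.3963, 0.2317]
tool_rot: [-0.0, 0.996, 0.087, 0.0]
contact_force: [-0.0, -1.1, 0.4]
gripper_width: 1.0
grasp_force: 0.0
```

```bash
python3 go.py .4625,-.1615,.2,.168 .4625,-.1615,.13,.168 .4625,-.1615,.058,.168
```

```text
t 1.7 P [ 0.3472 -0.3963  0.2317] phi 0.1749 tilt 0.0009 F [-0.  -1.1  0.4] w 1.0 g 0.0 q7 -0.67
(0.4625, -0.1615, 0.2, 0.168) -> [ 0.7717 -1.0556  0.1592] turn 0.0011
(0.4625, -0.1615, 0.13, 0.168) -> [ 0.7714 -1.0555  0.5092] turn 0.0011
(0.4625, -0.1615, 0.058, 0.168) -> [ 0.7711 -1.0555  0.8692] turn 0.0011
```

Request:
apply_moves(deltas=[[0, [0.18, -0.17, 0], 0], [0, [0.34, -0.34, 0], 0.001], [0, [0.5, -0.5, 0], 0.001], [0, [0.62, -0.68, 0], 0.001], [0, [0.72, -0.85, 0], 0.001], [0, [0.77, -0.97, 0.1], 0.001], [0, [0.77, -0.97, 0.1], 0.001], [0, [0.77, -0.97, 0.1], 0.001]])

```text
t: 2.5
eef_pos: [0.4642, -0.1829, 0.211]
tool_rot: [0.0, 0.997, 0.081, -0.0]
contact_force: [0.0, -0.6, -0.5]
gripper_width: 0.998
grasp_force: 0.0
```

```bash
python3 go.py .4625,-.1615,.2,.168 .4625,-.1615,.11,.168 .4625,-.1615,.058,.168
```

```text
t 2.5 P [ 0.4642 -0.1829  0.211 ] phi 0.1623 tilt 0.001 F [ 0.  -0.6 -0.5] w 0.998 g 0.0 q7 -1.21
(0.4625, -0.1615, 0.2, 0.168) -> [ 0.0088 -0.1069  0.055 ] turn -0.0009
(0.4625, -0.1615, 0.11, 0.168) -> [ 0.0092 -0.1071  0.505 ] turn -0.0009
(0.4625, -0.1615, 0.058, 0.168) -> [ 0.0095 -0.1072  0.765 ] turn -0.0009
```

Request:
apply_moves(deltas=[[0, [0.005, -0.107, 0.06], -0.001], [0, [0.009, -0.107, 0.25], -0.001], [0, [0.009, -0.107, 0.45], -0.001], [0, [0.009, -0.107, 0.6], -0.001], [0, [0.009, -0.107, 0.7], -0.001], [0, [0.009, -0.107, 0.765], -0.001], [0, [0.009, -0.107, 0.765], -0.001]])

```text
t: 3.2
eef_pos: [0.4619, -0.1616, 0.0572]
tool_rot: [0.0, 0.997, 0.083, -0.001]
contact_force: [-0.3, -0.3, 1.2]
gripper_width: 1.001
grasp_force: 0.0
```

Request:
apply_moves(deltas=[[0.4, [0, 0, 0], 0], [0.6, [0, 0, 0], 0], [0.7, [0, 0, 0], 0], [0.8, [0, 0, 0], 0], [0.85, [0, 0, 0], 0], [0.9, [0, 0, 0], 0], [0.9, [0, 0, 0], 0], [0.9, [0, 0, 0], 0]], squeeze=30)

```text
t: 4.0
eef_pos: [0.4632, -0.1599, 0.0589]
tool_rot: [0.0, 0.996, 0.085, 0.0]
contact_force: [-1.0, -0.5, 6.5]
gripper_width: 0.179
grasp_force: 32.3
```

```bash
python3 go.py; python3 - <<'E'
from station import bot
import cv2,numpy as np
for n in("scene","top"):
    p=bot.read_camera(n); np.savez(f"{n}1.npz",**p)
    i=p["color"][:,:,::-1]; c=i[150:290,290:460] if n=="scene" else i[190:320,230:400]
    cv2.imwrite(f"pics/{n}1.png",cv2.resize(c,None,fx=2.3,fy=2.3,interpolation=cv2.INTER_CUBIC))
a=cv2.imread("pics/scene1.png");b=cv2.imread("pics/top1.png");h=min(len(a),len(b))
cv2.imwrite("pics/both1.png",np.hstack([a[:h],b[:h]]))
E
```

```text
t 4.0 P [ 0.4632 -0.1599  0.0589] phi 0.17 tilt 0.0007 F [-1.  -0.5  6.5] w 0.179 g 32.3 q7 -1.33
```

View pics/both1.png

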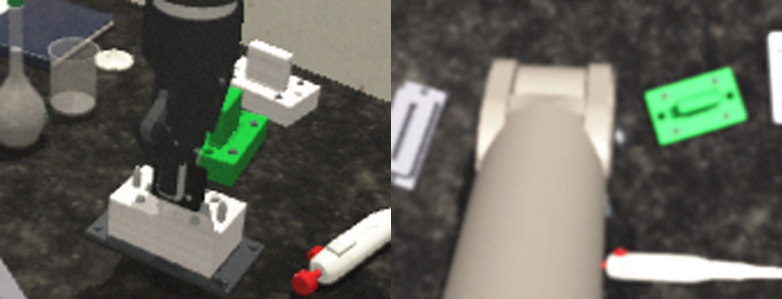

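Scraper is gripped (scene crop shows fingers closed on it at (175,185)). Lift and carry.

Request:
apply_moves(deltas=[[0.9, [0, 0, -0.03], 0], [0.9, [0, 0, -0.1], 0], [0.9, [0, 0, -0.25], 0], [0.9, [0, 0, -0.45], 0], [0.9, [0, 0, -0.5], 0], [0.9, [0, 0, -0.5], 0]])

```text
t: 4.7
eef_pos: [0.4639, -0.1602, 0.1601]
tool_rot: [0.001, 0.996, 0.085, 0.002]
contact_force: [-0.4, 0.5, -1.3]
gripper_width: 0.176
grasp_force: 31.5
```

```bash
python3 go.py .4977,.021,.15,-.348
```

```text
t 4.7 P [ 0.4639 -0.1602  0.1601] phi 0.1697 tilt 0.004 F [-0.4  0.5 -1.3] w 0.176 g 31.5 q7 -1.27
(0.4977, 0.021, 0.15, -0.348) -> [ 0.3192 -0.8644  0.0499] turn 0.0824
```

Request:
apply_moves(deltas=[[0.9, [0.06, -0.17, 0], 0.015], [0.9, [0.13, -0.35, 0], 0.035], [0.9, [0.19, -0.52, 0], 0.055], [0.9, [0.25, -0.68, 0], 0.075], [0.9, [0.3, -0.81, 0.03], 0.082], [0.9, [0.32, -0.864, 0.05], 0.0825], [0.9, [0.32, -0.864, 0.05], 0.0825], [0.9, [0.32, -0.864, 0.05], 0.0825], [0.9, [0.32, -0.864, 0.05], 0.0825]])

```text
t: 5.6
eef_pos: [0.4963, 0.0193, 0.148]
tool_rot: [0.0, 0.985, -0.174, -0.0]
contact_force: [0.2, -0.2, -0.5]
gripper_width: 0.181
grasp_force: 31.4
```

```bash
python3 go.py .4977,.021,.075,-.348 .4977,.021,.046,-.348; python3 - <<'E'
from station import bot
import cv2,numpy as np
p=bot.read_camera("scene"); np.savez("scene2.npz",**p)
c=p["color"][150:310,210:370,::-1]
cv2.imwrite("pics/s2.png",cv2.resize(c,None,fx=3.7,fy=3.7,interpolation=cv2.INTER_CUBIC))
E
```

```text
t 5.6 P [0.4963 0.0193 0.148 ] phi -0.3506 tilt 0.0012 F [ 0.2 -0.2 -0.5] w 0.181 g 31.4 q7 -2.17
(0.4977, 0.021, 0.075, -0.348) -> [ 0.0037 -0.0109  0.3651] turn -0.0004
(0.4977, 0.021, 0.046, -0.348) -> [ 0.0038 -0.0111  0.5101] turn -0.0004
```

View pics/s2.png

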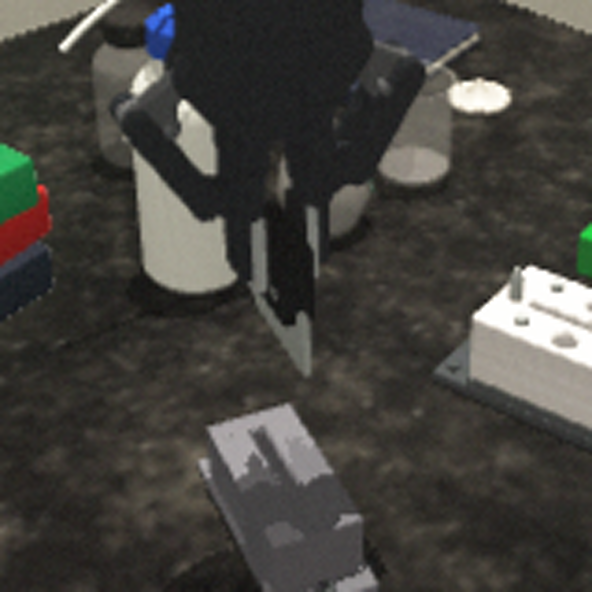

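Blade hangs in the fingers, its near lower corner at crop (305,376), above the holder. Check its position and average out the reading noise.

```bash
cat > avg.py <<'E'
from station import bot
import numpy as np
P=[];Q=[]
for _ in range(8): bot.read_camera("top"); o=bot.get_obs(); P.append(o["eef_pos"]); Q.append(o["tool_rot"])
P=np.array(P); Q=np.array(Q).mean(0); print("P",P.mean(0).round(4),"sd",P.std(0).round(4),"phi",round(2*np.arctan2(Q[2],Q[1]),4),"t",round(o["t"],2),"F",np.round(o["contact_force"],1))
E
python3 avg.py; python3 - <<'E'
from h import *
p=np.load("scene2.npz"); c,s=np.cos(-.348),np.sin(-.348)
w=ray(p,[(292.4,251.6)],.117)[0]; d=w-[.4977,.021]; print(w, "local",d@[c,s],d@[-s,c])
E
```

```text
P [0.4967 0.0205 0.1484] sd [0.0001 0.0005 0.    ] phi -0.3496 t 6.05 F [ 0.3  0.5 -0.7]
[0.46634737 0.03142392] local -0.03302800213017478 -0.000892745221660398
```

Request:
apply_moves(deltas=[[0.9, [0.0125, -0.004, 0.1], -0.0003], [0.9, [0.0125, -0.004, 0.25], -0.0003], [0.9, [0.0125, -0.004, 0.34], -0.0003], [0.9, [0.0125, -0.004, 0.37], -0.0003], [0.9, [0.0125, -0.004, 0.39], -0.0003], [0.9, [0.0125, -0.004, 0.41], -0.0003], [0.9, [0.0125, -0.004, 0.42], -0.0003], [0.9, [0.0125, -0.004, 0.42], -0.0003]])

```text
t: 6.85
eef_pos: [0.4996, 0.0212, 0.0647]
tool_rot: [-0.0, 0.985, -0.172, 0.0]
contact_force: [-0.1, 0.2, -0.5]
gripper_width: 0.185
grasp_force: 31.4
```

```bash
python3 go.py .4977,.021,.046,-.348
```

```text
t 6.85 P [0.4996 0.0212 0.0647] phi -0.3466 tilt 0.0008 F [-0.1  0.2 -0.5] w 0.185 g 31.4 q7 -2.22
(0.4977, 0.021, 0.046, -0.348) -> [-0.0088  0.0042  0.0934] turn 0.0002
```

Request:
apply_moves(deltas=[[0.9, [0, 0, 0.02], 0], [0.9, [0, 0, 0.04], 0], [0.9, [0, 0, 0.06], 0], [0.9, [0, 0, 0.075], 0], [0.9, [0, 0, 0.085], 0], [0.9, [0, 0, 0.092], 0], [0.9, [0, 0, 0.097], 0], [0.9, [0, 0, 0.097], 0]])

```text
t: 7.65
eef_pos: [0.4992, 0.0212, 0.0468]
tool_rot: [0.0, 0.985, -0.173, -0.0]
contact_force: [-8.5, -0.5, 26.0]
gripper_width: 0.183
grasp_force: 35.3
```

Request:
apply_moves(deltas=[[0.6, [0, 0, -0.005], 0], [0.4, [0, 0, -0.01], 0], [0, [0, 0, -0.01], 0], [0, [0, 0, -0.01], 0], [0, [0, 0, -0.05], 0], [0, [0, 0, -0.15], 0], [0, [0, 0, -0.35], 0], [0, [0, 0, -0.55], 0], [0, [0, 0, -0.7], 0], [0, [0, 0, -0.7], 0], [0, [0, 0, -0.7], 0]])

```text
t: 8.75
eef_pos: [0.4995, 0.0211, 0.1856]
tool_rot: [-0.0, 0.985, -0.172, 0.001]
contact_force: [0.3, -1.6, -0.1]
gripper_width: 0.999
grasp_force: 0.0
```

```bash
python3 go.py .5515,-.433,.18,0; python3 - <<'E'
from station import bot
import cv2,numpy as np
p=bot.read_camera("scene"); np.savez("scene3.npz",**p)
c=p["color"][150:310,250:450,::-1]
cv2.imwrite("pics/s3.png",cv2.resize(c,None,fx=3.7,fy=3.7,interpolation=cv2.INTER_CUBIC))
E
```

```text
t 8.75 P [0.4995 0.0211 0.1856] phi -0.3467 tilt 0.0016 F [ 0.3 -1.6 -0.1] w 0.999 g 0.0 q7 -2.15
(0.5515, -0.433, 0.18, 0.0) -> [1.0159 2.0473 0.0285] turn -0.0552
```

View pics/s3.png

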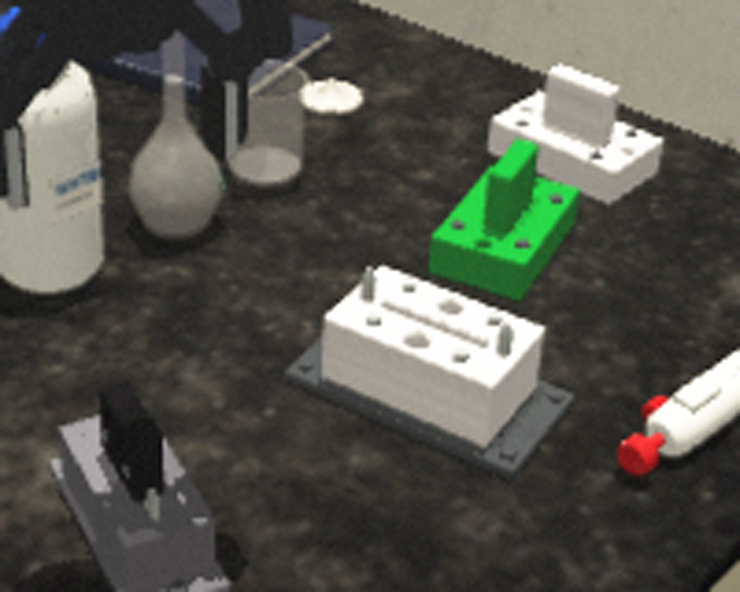

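Scraper stands home in the holder (crop (130,445)); the dowel tips show at crop (371,268) and (505,322).

Request:
apply_moves(deltas=[[0, [0.1, 0.2, -0.05], -0.02], [0, [0.2, 0.4, -0.1], -0.04], [0, [0.3, 0.6, -0.1], -0.055], [0, [0.4, 0.8, -0.1], -0.055], [0, [0.5, 1.0, -0.1], -0.055], [0, [0.5, 1.0, -0.1], -0.055], [0, [0.5, 1.0, -0.1], -0.055]])

```text
t: 9.5
eef_pos: [0.5243, -0.2017, 0.203]
tool_rot: [-0.001, 1.0, -0.002, -0.002]
contact_force: [-0.0, 0.6, 0.3]
gripper_width: 0.997
grasp_force: 0.0
```

```bash
python3 go.py .5515,-.433,.18,0; python3 - <<'E'
from h import *
p=np.load("scene3.npz"); s={k:p[k] for k in p}
print(ray(s,[(250+371/3.7-.5,150+268/3.7-.5),(250+505/3.7-.5,150+322/3.7-.5)],.066), "mean",ray(s,[(250+371/3.7-.5,150+268/3.7-.5),(250+505/3.7-.5,150+322/3.7-.5)],.066).mean(0))
L=[box(.1,.06,.008,.048)]+[box(.005,.005,.048,.066,x) for x in(-.041,.041)]
r=(330,215,405,275); a=alpha(s,r,60,140)
print(fit([s],L,(.4625,-.1615,.17),[a],[r]))
U=[box(.1,.06,0,.026),box(.05,.016,.026,.066)]
r=(374,160,435,209); a=alpha(s,r,60,140); y,x=np.mgrid[r[1]:r[3],r[0]:r[2]]; a[y<172+(x-415)*.583]=np.nan
print(fit([s],U,(.5515,-.433,0.),[a],[r]))
E
```

```text
t 9.5 P [ 0.5243 -0.2017  0.203 ] phi -0.0037 tilt 0.0034 F [-0.   0.6  0.3] w 0.997 g 0.0 q7 -1.37
(0.5515, -0.433, 0.18, 0.0) -> [0.1409 1.1563 0.1134] turn -0.0006
[[ 0.50304052 -0.15556796]
 [ 0.42288017 -0.16736826]] mean [ 0.46296035 -0.16146811]
(array([ 463. , -161.5]), np.float64(0.163), np.float64(77.4))
(array([ 551.8, -433.3]), np.float64(-0.033), np.float64(228.3))
```

Request:
apply_moves(deltas=[[0, [0.03, 0.25, 0], 0], [0, [0.06, 0.5, 0], 0], [0, [0.1, 0.75, 0], 0], [0, [0.14, 1.0, 0], 0.001], [0, [0.14, 1.0, 0], 0.001], [0, [0.14, 1.0, 0], 0.001]])

```text
t: 10.1
eef_pos: [0.553, -0.4002, 0.2032]
tool_rot: [-0.001, 1.0, -0.004, -0.001]
contact_force: [-0.2, 1.1, -0.6]
gripper_width: 0.999
grasp_force: 0.0
```

```bash
python3 go.py .5515,-.433,.18,-.01 .5515,-.433,.034,-.01
```

```text
t 10.1 P [ 0.553  -0.4002  0.2032] phi -0.0076 tilt 0.0027 F [-0.2  1.1 -0.6] w 0.999 g 0.0 q7 -1.08
(0.5515, -0.433, 0.18, -0.01) -> [-0.0063  0.1643  0.1158] turn 0.0004
(0.5515, -0.433, 0.034, -0.01) -> [-0.0049  0.1657  0.8458] turn 0.0004
```

Request:
apply_moves(deltas=[[0.4, [-0.005, 0.166, 0.15], 0], [0.4, [-0.005, 0.166, 0.35], 0], [0.4, [-0.005, 0.166, 0.55], 0], [0.4, [-0.005, 0.166, 0.7], 0], [0.4, [-0.005, 0.166, 0.8], 0], [0.4, [-0.005, 0.166, 0.845], 0], [0.4, [-0.005, 0.166, 0.845], 0], [0.4, [-0.005, 0.166, 0.845], 0]])

```text
t: 10.9
eef_pos: [0.5531, -0.4332, 0.037]
tool_rot: [0.0, 1.0, -0.003, 0.001]
contact_force: [-0.1, 0.6, 0.7]
gripper_width: 0.6
grasp_force: 0.0
```

Request:
apply_moves(deltas=[[0.6, [0, 0, 0], 0], [0.7, [0, 0, 0], 0], [0.8, [0, 0, 0], 0], [0.9, [0, 0, 0], 0], [0.9, [0, 0, 0], 0], [0.9, [0, 0, 0], 0]], squeeze=70)

```text
t: 11.5
eef_pos: [0.5528, -0.4331, 0.0369]
tool_rot: [-0.0, 1.0, -0.003, 0.001]
contact_force: [-0.3, 3.8, 5.8]
gripper_width: 0.174
grasp_force: 68.7
```

```bash
python3 avg.py; python3 go.py; python3 - <<'E'
from h import *
from station import bot
s=bot.read_camera("scene"); np.savez("scene4.npz",**s)
c=s["color"][130:230,340:460,::-1]; cv2.imwrite("pics/s4.png",cv2.resize(c,None,fx=5,fy=5,interpolation=cv2.INTER_CUBIC))
E
```

```text
P [ 0.5528 -0.4331  0.037 ] sd [0. 0. 0.] phi -0.0066 t 11.9 F [-0.5  4.5  6.9]
t 11.9 P [ 0.5528 -0.4331  0.037 ] phi -0.0066 tilt 0.0014 F [-0.5  4.5  6.9] w 0.174 g 68.7 q7 -1.05
```

View pics/s4.png

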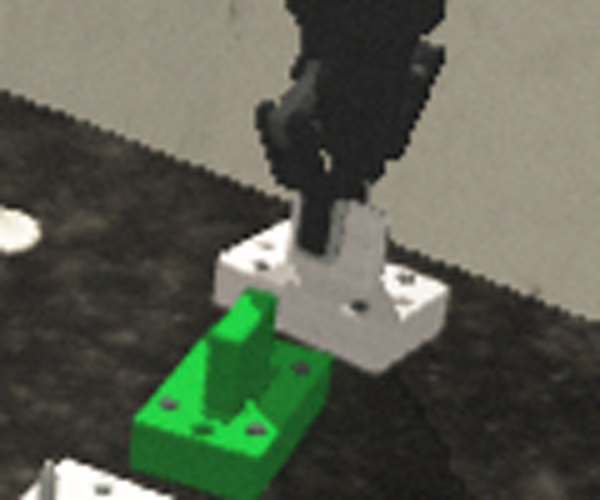

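Upper half is gripped by the rib at crop (335,235). Lift it and carry it over the dowels.

Request:
apply_moves(deltas=[[0.9, [0, 0, -0.05], 0], [0.9, [0, 0, -0.2], 0], [0.9, [0, 0, -0.4], 0], [0.9, [0, 0, -0.55], 0], [0.9, [0, 0, -0.6], 0], [0.9, [0, 0, -0.6], 0]])

```text
t: 12.55
eef_pos: [0.5523, -0.435, 0.1574]
tool_rot: [0.001, 1.0, -0.004, 0.001]
contact_force: [-1.1, 0.4, -4.3]
gripper_width: 0.17
grasp_force: 68.8
```

```bash
python3 go.py .464,-.1613,.157,.163
```

```text
t 12.55 P [ 0.5523 -0.435   0.1574] phi -0.0079 tilt 0.0029 F [-1.1  0.4 -4.3] w 0.17 g 68.8 q7 -1.04
(0.464, -0.1613, 0.157, 0.163) -> [-0.4521 -1.3651 -0.0017] turn -0.0272
```

Request:
apply_moves(deltas=[[0.9, [-0.04, -0.12, 0], 0], [0.9, [-0.1, -0.3, 0], 0], [0.9, [-0.16, -0.5, 0], -0.01], [0.9, [-0.23, -0.7, 0], -0.02], [0.9, [-0.29, -0.88, 0], -0.027], [0.9, [-0.33, -1.0, 0], -0.027], [0.9, [-0.33, -1.0, 0], -0.027], [0.9, [-0.33, -1.0, 0], -0.027]])

```text
t: 13.35
eef_pos: [0.4863, -0.2331, 0.1544]
tool_rot: [-0.0, 0.997, 0.082, -0.001]
contact_force: [-0.4, -0.2, -2.7]
gripper_width: 0.175
grasp_force: 69.1
```

```bash
python3 go.py .464,-.1613,.14,.163
```

```text
t 13.35 P [ 0.4863 -0.2331  0.1544] phi 0.1632 tilt 0.0027 F [-0.4 -0.2 -2.7] w 0.175 g 69.1 q7 -1.15
(0.464, -0.1613, 0.14, 0.163) -> [-0.0514 -0.3724  0.0724] turn 0.0
```

Request:
apply_moves(deltas=[[0.9, [-0.01, -0.1, 0], 0], [0.9, [-0.03, -0.23, 0], 0], [0.9, [-0.045, -0.33, 0], 0], [0.9, [-0.051, -0.372, 0.02], 0], [0.9, [-0.051, -0.372, 0.072], 0], [0.9, [-0.051, -0.372, 0.072], 0], [0.9, [-0.051, -0.372, 0.072], 0]])

```text
t: 14.05
eef_pos: [0.4652, -0.1632, 0.1408]
tool_rot: [0.0, 0.997, 0.08, -0.001]
contact_force: [-0.5, -0.4, -3.8]
gripper_width: 0.174
grasp_force: 69.1
```

```bash
python3 avg.py; python3 - <<'E'
from h import *
from station import bot
s=bot.read_camera("scene"); np.savez("scene5.npz",**s)
c=s["color"][150:280,310:420,::-1]; cv2.imwrite("pics/s5.png",cv2.resize(c,None,fx=4.6,fy=4.6,interpolation=cv2.INTER_CUBIC))
E
```

```text
P [ 0.4656 -0.1625  0.1415] sd [0.0001 0.0004 0.0002] phi 0.1614 t 14.45 F [-0.2 -0.7 -3. ]
```

View pics/s5.png

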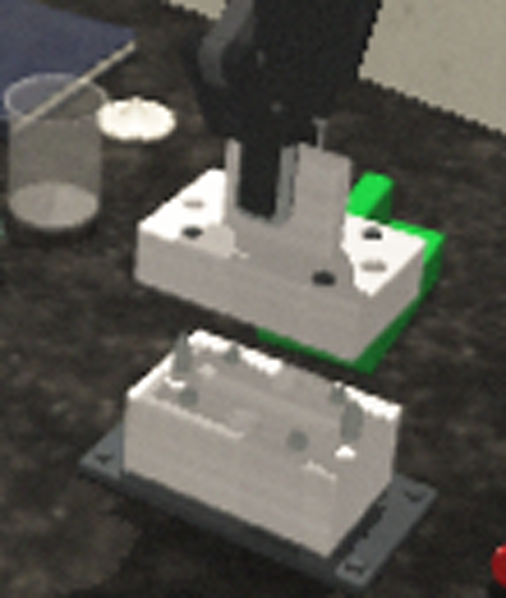

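```bash
python3 - <<'E'
from h import *
p=np.load("scene5.npz"); s={k:p[k] for k in p}
r=(335,180,412,232); a=alpha(s,r,60,140); y,x=np.mgrid[r[1]:r[3],r[0]:r[2]]
cx,cy=(x-310)*4.6,(y-150)*4.6
a[(cx>195)&(cx<385)&(cy<225)]=np.nan
a[cy>318+(np.clip(cx,190,400)-190)*.36]=np.nan
for z in(.1035,.1045,.1055): print(z,fit([s],[box(.1,.06,z,z+.026)],(.4645,-.162,.163),[a],[r]))
r=(330,215,405,275); a=alpha(s,r,60,140); y,x=np.mgrid[r[1]:r[3],r[0]:r[2]]; a[y<240]=np.nan
print("lower",fit([s],[box(.1,.06,.008,.048)],(.463,-.1615,.163),[a],[r]))
c0,s0=np.cos(.163),np.sin(.163)
E
```

```text
0.1035 (array([ 465. , -165.8]), np.float64(0.165), np.float64(31.1))
0.1045 (array([ 464. , -164.7]), np.float64(0.162), np.float64(30.2))
0.1055 (array([ 463.2, -163.4]), np.float64(0.163), np.float64(29.6))
lower (array([ 462.9, -161. ]), np.float64(0.172), np.float64(32.8))
```

Request:
apply_moves(deltas=[[0.9, [-0.0035, -0.009, 0.05], 0], [0.9, [-0.0035, -0.009, 0.12], 0], [0.9, [-0.0035, -0.009, 0.16], 0], [0.9, [-0.0035, -0.009, 0.18], 0], [0.9, [-0.0035, -0.009, 0.195], 0], [0.9, [-0.0035, -0.009, 0.205], 0], [0.9, [-0.0035, -0.009, 0.215], 0], [0.9, [-0.0035, -0.009, 0.215], 0]])

```text
t: 15.3
eef_pos: [0.4644, -0.1602, 0.0985]
tool_rot: [0.0, 0.997, 0.081, 0.0]
contact_force: [-0.3, -0.1, -4.1]
gripper_width: 0.172
grasp_force: 69.3
```

```bash
python3 avg.py
```

```text
P [ 0.4645 -0.1602  0.0987] sd [0. 0. 0.] phi 0.1623 t 15.7 F [ 0.8 -0.5 -3.8]
```

Request:
apply_moves(deltas=[[0.9, [0, 0, 0.01], 0], [0.9, [0, 0, 0.02], 0], [0.9, [0, 0, 0.03], 0], [0.9, [0, 0, 0.04], 0], [0.9, [0, 0, 0.04], 0]])

```text
t: 16.2
eef_pos: [0.4642, -0.1601, 0.0901]
tool_rot: [-0.0, 0.997, 0.081, -0.0]
contact_force: [1.1, -0.8, -3.2]
gripper_width: 0.176
grasp_force: 69.3
```

```bash
python3 avg.py
```

```text
P [ 0.4644 -0.1602  0.0905] sd [0.0001 0.     0.0001] phi 0.1623 t 16.6 F [-0.   0.3 -3.5]
```

Request:
apply_moves(deltas=[[0.9, [0, 0, 0.006], 0], [0.9, [0, 0, 0.012], 0], [0.9, [0, 0, 0.018], 0], [0.9, [0, 0, 0.024], 0], [0.9, [0, 0, 0.028], 0], [0.9, [0, 0, 0.028], 0]], squeeze=100)

```text
t: 17.2
eef_pos: [0.4646, -0.1602, 0.0853]
tool_rot: [0.0, 0.997, 0.081, 0.0]
contact_force: [-2.5, 1.1, 7.8]
gripper_width: 0.166
grasp_force: 102.1
```

```bash
python3 avg.py
```

```text
P [ 0.4646 -0.1602  0.0854] sd [0. 0. 0.] phi 0.1623 t 17.6 F [-2.9 -0.2  7.2]
```

Request:
apply_moves(deltas=[[0.9, [0, 0, 0.003], 0], [0.9, [0, 0, 0.006], 0], [0.9, [0, 0, 0.009], 0], [0.9, [0, 0, 0.009], 0], [0.9, [0, 0, 0.009], 0]])

```text
t: 18.1
eef_pos: [0.4645, -0.1602, 0.0848]
tool_rot: [0.0, 0.997, 0.081, 0.0]
contact_force: [-8.4, 3.0, 22.8]
gripper_width: 0.17
grasp_force: 104.9
```

```bash
python3 avg.py
```

```text
P [ 0.4646 -0.1602  0.0848] sd [0. 0. 0.] phi 0.1622 t 18.5 F [-8.9  1.9 21.6]
```

Request:
apply_moves(deltas=[[0.9, [0, 0, 0.004], 0], [0.9, [0, 0, 0.008], 0], [0.9, [0, 0, 0.008], 0], [0.9, [0, 0, 0.008], 0]])

```text
t: 18.9
eef_pos: [0.4646, -0.1602, 0.0848]
tool_rot: [0.001, 0.997, 0.081, 0.0]
contact_force: [-15.1, 4.3, 41.0]
gripper_width: 0.169
grasp_force: 107.8
```

```bash
python3 avg.py; python3 go.py; python3 - <<'E'
from h import *
from station import bot
s=bot.read_camera("scene")
c=s["color"][150:310,250:420,::-1]; cv2.imwrite("pics/s6.png",cv2.resize(c,None,fx=3.7,fy=3.7,interpolation=cv2.INTER_CUBIC))
E
```

```text
P [ 0.4645 -0.1602  0.0848] sd [0. 0. 0.] phi 0.1621 t 19.3 F [-14.6   4.4  42.2]
t 19.3 P [ 0.4645 -0.1602  0.0848] phi 0.1621 tilt 0.0011 F [-14.6   4.4  42.2] w 0.167 g 107.8 q7 -1.31
```

View pics/s6.png

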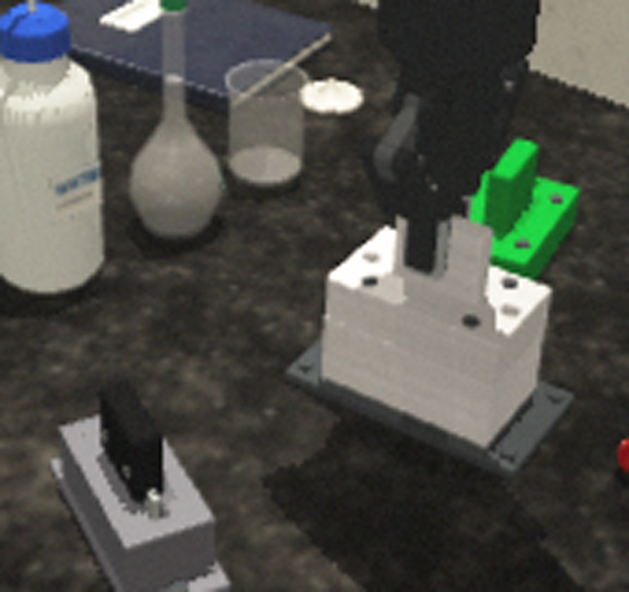

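The mould is shut, with no visible gap at crop (440,340) and a hard stop under the extra push. The scraper still stands home at crop (130,450).

```bash
python3 -c "
from station import bot
print(bot.hand_in())"
```

```text
the job is handed in; nothing more can be done
None
```

I handed the job in at about 19 s: the scraper is home in the holder and released, and the upper half is on both dowels, held pressed shut with about 42 N at the wrist. The hand-in call gave no verdict.

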